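# Put the crank back on the glaze sieve

## Task

The glaze sieve has been washed and needs its crank back: take the crank from the tool rack and pass its shaft down through the bearing in the middle of the sieve's crossbar. The slotted brush hub below stands at some angle and rests on a fine screen, so turn the crank with only light pressure until its flat tang drops into the slot, and let it down fully home with the collar on the bar. Then wind the crank, brushes and all, until its arm lies along the crossbar, clear of both pouring sides, and let go, leaving the other things where they are.

Things in the scene. Friction and masses are not known exactly. Their poses are not given: they have to be found in the camera images.
- sieve: Round white glaze sieve fixed on the bench, 250 mm wide, rim 128 mm high. Origin: centre of its underside, z up, x along the grey crossbar that spans the rim (32 mm wide, top at 142 mm, in its middle a 60 x 50 mm bearing block 18 mm thick). Yaw within 35 degrees. It may stand left or right of the rack. Crank and sieve must never press on each other with more than 40 N: the screen is fine.
- bearing (a point): Centre of the bearing hole, level with the crossbar's top, 142 mm above the sieve's underside; axes as the sieve's. The hole is round, 20 mm in diameter, and goes right through the block.
- hub (a point): Fixed point on the sieve's axis at the flat top of the brush hub (40 x 36 mm block), 62 mm below the crossbar's top; axes as the sieve's, NOT the hub's. In the hub is a through slot 16.6 x 10.6 mm, 32 mm deep. Two 96 mm brush arms run from it in line with the slot's long side, seen from above beside the crossbar.
- screen (a point): Centre of the screen, 24 mm above the bench; axes as the sieve's. The brush bar's angle is not reported: the slot starts anywhere 34 to 90 degrees off the crossbar's line, to either side, and stays till turned (drag 0.08 N m, 1 N at the knob). Its bristles are springy: pushed with 1 N the hub begins to sink, then 0.9 N per mm; after 6 mm (about 6 N) it is hard down on the screen.
- crank: Metal crank, 0.3 kg, hanging upright in one of the rack's holes. Origin: on the shaft axis at the collar's underside; z up, x along the arm to the knob. Collar 34 mm wide, z 0 to 8 mm; arm 18 mm wide, x -18 to 85 mm, z 8 to 16 mm; black knob at x = 75 mm, 25 mm wide, z 19 to 53 mm, spins freely. Below the collar: round shaft 18 mm wide, 58 mm long, then the tang.
- crank_grip (a point): Middle of the crank's grip block, on the axis, 38 mm above the collar's underside; axes as the crank's. The block is 34 mm long along x, 24 mm wide along y, 38 mm high, and stands on the arm: take it across its 24 mm.
- crank_tip (a point): Foot of the crank's flat tang, on the axis, 84 mm below the collar's underside; axes as the crank's. Tang 15 mm along x, 9 mm along y, 26 mm long. It fits the slot either way round, within some 6 degrees. Resting unmatched on the hub, the collar stands 22 mm over the crossbar; home, it lies on the crossbar's top.
- tool_rack: Wooden rack fixed on the bench, 64 x 272 mm, 110 mm high, with three through holes of 22 mm diameter in a row along its y axis (y = -90, 0, +90 mm) in its 22 mm thick top; open below. Origin: centre of its underside. It and the sieve may stand either side of each other.
- loop_tool: Bystander in a rack hole: wooden handled loop tool with wire loop, its top 78 mm above the rack's top. Origin at the underside of its shoulder, on the rack's top.
- hole_cutter: Bystander in a rack hole: wooden handled brass hole cutter, cone top 62 mm above the rack's top. Origin at the underside of its shoulder.
- glaze_jar: Bystander: small glaze jar, 52 mm diameter, 62 mm high, between sieve and rack. Origin: centre of its underside.
- wood_knife: Bystander: flat wooden knife, 160 mm long, 10 mm thick, lying near the robot. Origin: underside, near its middle.
- mug: Bystander: white mug, 84 mm diameter, 85 mm high. Origin: centre of its underside.
- bisque_cup: Bystander: terracotta cup, 90 mm diameter, 65 mm high. Origin: centre of its underside.
- kiln_post: Bystander: square kiln post, 38 mm wide, 100 mm high. Origin: centre of its underside.
Mind the look-alikes: they are no part of the job. Of the things that look like the crank, the smaller one is meant.

How it is judged (in metres and radians):
On the way, in this order (a step that is already met when the one before it is completed fails the run):
1. the tang is through the slot and the crank sits home: upright, its axis on the bearing, the collar down on the crossbar (z of crank in the frame of bearing between -0.004 and 0.003 m and horizontal distance between crank and bearing below 0.004 m and angle between crank's own z axis and vertical below 0.06 rad), for 0.2 s.
2. the crank, still home, is wound until its arm lies along the crossbar (z of crank in the frame of bearing below 0.003 m and horizontal distance between crank and bearing below 0.004 m and angle between the x axis of crank and the x axis of sieve, either way round below 0.21 rad), for 0.2 s.
At the end, for the whole second after the job is handed in: The crank sits home in the sieve: collar within 3 mm of the crossbar top, axis within 4 mm of the bearing's, upright within 3.5 degrees, its arm within 12 degrees of the crossbar's line (either end), at rest and let go (all of step 2 and z of crank in the frame of bearing above -0.004 m and angle between crank's own z axis and vertical below 0.06 rad and linear speed of crank below 0.02 m/s and contact force between the fingers and crank below 0.1 N); the robot touches nothing.
It fails at once if crank and sieve pressed on each other with more than 40 N (contact force between crank and sieve above 40 N).
It fails at once if a bystander shifted by more than 20 mm (distance of any of loop_tool, hole_cutter, glaze_jar, wood_knife, mug, bisque_cup, kiln_post from where it was at the start of the episode above 0.02 m).
It also fails if it takes over 72 s, if anything falls off the work surface, if the arm or the gripper's body presses on something with over 40 N, if the wrist force passes 120 N, or if a joint passes its speed limit or range.

## Robot

A 7-joint arm with a two-finger parallel gripper is mounted at the origin on the work surface. World frame = base frame: x ahead of the robot, y to its left, z up, the work surface at z = 0. Lengths are in mm, angles in rad, forces in N, time in s.
With the tool pointing down it reaches from about 400 to 925 mm from the base axis. Payload 4.1 kg.
Tool frame: the origin (TCP) lies where the fingers leave the gripper's body, on its centre line; the fingertips stand 73 mm ahead of it and the grasp point (between the pads) lies 54 mm ahead of it (r.grip_point_offset is the distance from the TCP to the grasp point, in mm); z points along the fingers, y is the line along which they close (so a half turn about z gives the same grasp; the last joint's range is limited). The gripper opens to 85 mm and grips with 20 to 120 N. Pads are 22 mm wide; open, the fingers measure 114 mm over their backs; the gripper's body (76 mm by 85 mm) begins 54 mm behind the grasp point. The pads swing forward as they close: fully open they stand 13 mm farther back than shut.
Start: joints at [-1.251, 0.398, 0.045, 1.537, -0.019, 1.207, -0.051], TCP at [264.311, 593.862, 303.947] pointing down, gripper open.
Joint ranges: [-2.82, 2.82], [-0.49, 2.23], [-1.37, 1.46], [0, 2.46], [-1.36, 4.5], [0.23, 2], [-2.94, 2.94]. Speed limits (rad/s): [2.57, 2.57, 3.14, 3.14, 3.14, 3.14, 3.14].

## Interface

Orientations are given as a rotation vector (axis times angle).
In Python, from workcell import r gives the robot as it stands.
- The arm moves only by the tool play_rows, never from a script. Its argument "plan" is text: rows parted by semicolons, each of 5 numbers parted by spaces: the shift along the world's x, y, z normalised to -1 to 1, where 1 is 400 mm, then the turn about the world's z normalised to -1 to 1, where 1 is 90 degrees, then the opening, from 0 (shut) to 1 (fully open). A call has 1 to 10 rows; each row is the pose to reach, as a shift and turn from the pose commanded when the call began; what a row does not reach only later rows make up. A row lasts 1/12 s, in which the tool goes at most 41.7 mm and 7.16 degrees, less where a joint would pass 70% of its speed; a pose out of reach is approached as far as the arm can. A call with a number of a shift or a turn outside -1 to 1 is refused whole. A call with a gripper value outside its range is refused whole. The fingers move at their own pace and stop on an object; "newtons" is the grip in N (left out, the last holds). Time passes only in rows, so rows that repeat a pose let the fingers close. It gives the time, the measured TCP pose, the force, the opening and the grip force at its end, in the units of the state.
- r.state(): the state, without advancing time (a new reading comes with each control period).
- r.capture(name): name is "side" or "top" or "wrist"; returns (picture, depth): 480x640x3 uint8, red, green, blue; 480x640 float32, mm along the optical axis (not along the pixel's ray), 0 where there is no reading.
- r.camera_params(name): a dict with "fx", "fy", "cx", "cy" (pixels), "k1" (the pictures are not rectified: a ray, as slopes to the right and down, at radius r is drawn at 1 + k1 r^2 times it, then the intrinsics apply), "R" (3x3) and "t" (3): a world point X has camera coordinates R X + t. Camera axes: x right, y down, z forward; pixel columns grow to the right and rows downward; lengths in mm; the calibration is good to about 2 mm. A picture is of the moment at which its call begins: read the wrist's pose just before it. camera_params takes no time and is no camera call; for the wrist camera it gives the pose at the moment of the call.
- r.sign_off(): hands the job in; it is judged then, once.
The state is a dict: "time": time; "joints": joint angles; "joint_vel": joint speeds; "joint_efforts": joint torques, N m; "tool_pos": TCP position; "ee_rot": TCP orientation; "ft_force": force on the tool from outside, world axes, zero at the start; "ft_torque": the same for the moment, N m; "gripper_width": opening from 0.0 (shut) to 1.0 (fully open); "grasp_force": force on a finger pad.
Only numpy, scipy, OpenCV 4.12 (cv2) and the standard library are available. Lean on these libraries where they do the work, as an engineer would, in place of code of your own. Each camera call takes 0.05 s, during which the arm holds its last target. There are 200 camera calls.

## Working session

There is one attempt and no reset: what is moved stays moved. The work goes in short steps, Python scripts to look and compute and a tool call to move; the robot and the scene stay as the last step left them, time stands still between calls to the robot, and variables do not carry over. Pictures are saved under pics/ and viewed, at most 10 in all, crops included, and the job is handed in when it is done.

Besides the shell and the picture viewer there is one more tool, called after ">>>" as name(argument=value, ...), one argument or row to a line, values as JSON. play_rows: Moves the arm, as the interface text tells. Its arguments: {"type":"object","properties":{"plan":{"type":"string"},"newtons":{"type":"number"}},"required":["plan"]}

```bash
mkdir -p pics; ls
cat > h.py <<'E'
import numpy as np, cv2
from workcell import r
def snap(n,f):
    p=r.camera_params(n); im,d=r.capture(n); np.savez(f'pics/{f}.npz',im=im,d=d,**{k:np.array(v) for k,v in p.items()})
    cv2.imwrite(f'pics/{f}.png',im[:,:,::-1]); return im,d,p
def load(f): 
    z=np.load(f'pics/{f}.npz'); return z['im'],z['d'],{k:z[k] for k in ('fx','fy','cx','cy','k1','R','t')}
def slopes(p,u,v):
    xd=(np.asarray(u,float)-p['cx'])/p['fx']; yd=(np.asarray(v,float)-p['cy'])/p['fy']; x,y=xd,yd
    for _ in range(20):
        s=1+p['k1']*(x*x+y*y); x,y=xd/s,yd/s
    return x,y
def onplane(p,u,v,z):
    x,y=slopes(p,u,v); R=np.array(p['R']);t=np.array(p['t'])
    d=np.stack([x,y,np.ones_like(x)],-1)@R; c=-R.T@t
    k=(z-c[2])/d[...,2]; return c+k[...,None]*d
def cloud(d,p):
    v,u=np.mgrid[0:480,0:640]; x,y=slopes(p,u,v); P=np.stack([x*d,y*d,d],-1)-np.array(p['t']); return P@np.array(p['R'])
def proj(p,X):
    c=np.array(p['R'])@np.asarray(X,float)+np.array(p['t']); x,y=c[0]/c[2],c[1]/c[2]; s=1+p['k1']*(x*x+y*y)
    return p['fx']*x*s+p['cx'],p['fy']*y*s+p['cy']
E
python3 - <<'E'
from h import *
for n in('top','side'):
    im,d,p=snap(n,n+'0'); print(n,-np.array(p['R']).T@p['t'],p['fx'],p['k1'],(d>0).mean())
print(r.state())
E
```

```text
pics
top [ 392.39267851  -59.71300248 1243.00908622] 517.8936466798904 -0.10673496730404358 0.9959440104166667
side [-103.66199669 -812.00424701  870.02232375] 559.0936505439487 -0.13433589416945252 0.9959700520833333
{'time': 0.1, 'joints': array([-1.25097473,  0.39911781,  0.04503056,  1.53774764, -0.0186996 ,
        1.20690205, -0.05070421]), 'joint_vel': array([ 4.98775974e-04, -8.38483290e-04, -2.25934923e-05, -3.37749534e-03,
        2.49848393e-04, -8.23751449e-05,  2.01563225e-04]), 'joint_efforts': array([ 2.99829386e-03, -4.76260436e+01,  1.37000810e+00, -2.54948169e+01,
        1.20592091e-02,  5.05671924e-03,  1.45965510e-05]), 'tool_pos': array([264.13192588, 593.43294003, 302.97009465]), 'ee_rot': array([-6.52859915e-01, -3.07275477e+00,  2.72681242e-03]), 'ft_force': array([-0.18503448,  0.20224378,  0.65373397]), 'ft_torque': array([0.04616731, 0.05118661, 0.02673235]), 'grasp_force': 0.0, 'gripper_width': 0.9963597496427089}
```

View pics/top0.png

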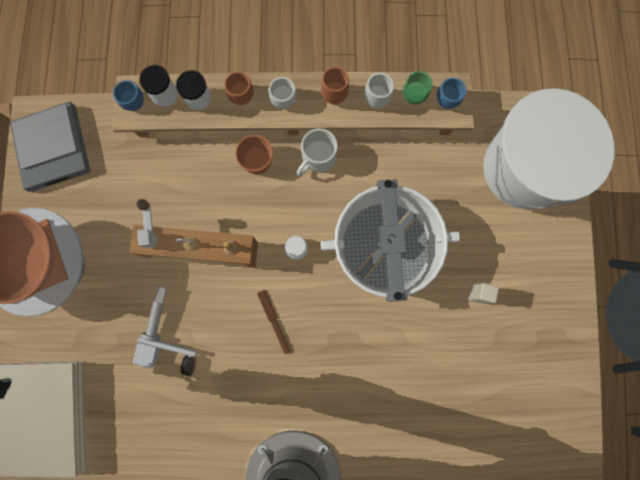

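View pics/side0.png

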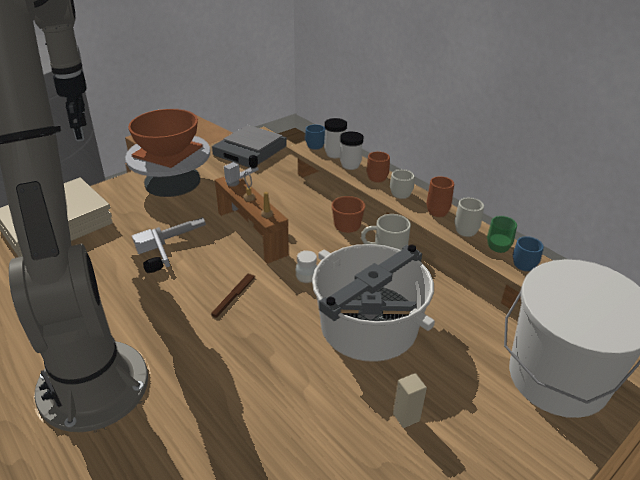

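The top view shows two crank-like things: the small one upright in the rack's left hole (block at 147,238, knob at 143,205), and a larger one lying on the bench (150,350). The description picks the one in the rack. The sieve's bearing is at (392,240), its crossbar ends at (388,184) and (398,296), and the brush arms run roughly (372,265)–(410,215).

Run:
```python
from h import *
im,d,p=load('top0'); P=cloud(d,p)
hsv=cv2.cvtColor(im,cv2.COLOR_RGB2HSV)
sub=np.s_[190:260,125:170]; Z=P[...,2]
def comp(name,sub,lo,hi,m=None):
    k=np.zeros(Z.shape,bool); k[sub]=True; k&=(Z>lo)&(Z<hi)
    if m is not None: k&=m
    v,u=np.nonzero(k); Q=P[k]
    r_=cv2.minAreaRect(Q[:,:2].astype(np.float32))
    print(name,len(Q),'px',u.mean().round(),v.mean().round(),'mean',Q.mean(0).round(1),'rect',np.round(r_[0],1),np.round(r_[1],1),round(r_[2],1)); return Q
comp('block',np.s_[222:255,130:162],160,175)
comp('knob',np.s_[195:218,130:155],155,170)
comp('arm',np.s_[195:255,130:162],119,134)
comp('racktop',np.s_[215:275,125:262],104,116)
comp('all>120',np.s_[215:275,162:262],120,260)
print(np.round(Z[[238,205,222,240,240,290,200],[147,143,148,392,380,397,389]],1))
# sieve crossbar: z 134..150 & low saturation dark
bar=comp('bar',np.s_[170:310,330:455],138,150,hsv[...,2]<150)
c,e=cv2.PCACompute(bar[:,:2].astype(np.float32),None); print('bar',c,np.degrees(np.arctan2(e[0,1],e[0,0])))
comp('rim',np.s_[170:310,320:465],120,134)
comp('block2',np.s_[220:262,375:412],138,150)
comp('hub/brush',np.s_[200:285,350:430],50,90)
big=cv2.resize(np.hstack([im[185:275,110:200],im[185:275,345:435],]),None,fx=4,fy=4,interpolation=cv2.INTER_CUBIC); cv2.imwrite('pics/c1.png',big[:,:,::-1])
```

```text
block 155 px 143.0 237.0 mean [544.6 310.9 162.9] rect [544.8 311.3] [34.2 22.3] 6.3
knob 72 px 141.0 204.0 mean [617.7 320.5 159.6] rect [618.4 321.3] [20. 18.] 13.7
arm 211 px 148.0 222.0 mean [582.1 314.5 124.8] rect [577.9 313.3] [102.1  24.1] 9.2
racktop 2878 px 195.0 245.0 mean [534.3 212.3 109. ] rect [536.5 222.7] [272.9  65.2] 84.6
all>120 166 px 206.0 244.0 mean [530.7 179.3 146.6] rect [531.9 180.3] [116.3  22.7] 86.7
[158.5 157.7 125.3  77.3 125.7 144.6 141.4]
bar 1869 px 392.0 240.0 mean [ 538.6 -221.5  141.5] rect [ 540.9 -221.3] [265.5  50.9] 3.8
bar [[ 538.6194  -221.49995]] 3.4726472
rim 1381 px 391.0 240.0 mean [ 541.6 -222.4  125.7] rect [ 541.8 -221.5] [246.7 249.5] 55.8
block2 738 px 392.0 240.0 mean [ 537.8 -221.6  141.3] rect [ 537.4 -221.3] [90.7 51.4] 1.5
hub/brush 983 px 393.0 237.0 mean [ 555.5 -235.2   65.3] rect [ 545.5 -227.9] [186.9 198.8] 89.6
```

View pics/c1.png

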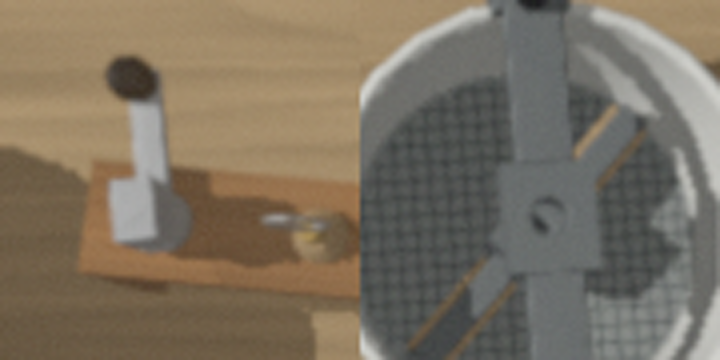

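>>> play_rows(
  plan="0.70 -0.705 0.1 0.35 1;0.70 -0.705 0.1 0.35 1;0.70 -0.705 0.1 0.35 1;0.70 -0.705 0.1 0.35 1;0.70 -0.705 0.1 0.35 1;0.70 -0.705 0.1 0.35 1;0.70 -0.705 0.1 0.35 1;0.70 -0.705 0.1 0.35 1;0.70 -0.705 0.1 0.35 1;0.70 -0.705 0.1 0.35 1",
  newtons=50,
)

```text
time: 0.93
tool_pos: [547.4, 307.0, 344.1]
ee_rot: [-0.197, 3.134, -0.004]
ft_force: [0.3, 0.2, -0.6]
gripper_width: 1.001
grasp_force: 0.0
```

Run:
```python
from h import *
im,d,p=snap('wrist','w1'); s=r.state(); print(s['tool_pos'],s['ee_rot'],s['joints'],s['time'],s['ft_force'])
print('proj block',proj(p,[545,311,167]),'knob',proj(p,[618,320,163]), 'cam',-p['R'].T@p['t'])
P=cloud(d,p);Z=P[...,2]
k=(Z>162)&(Z<172)&(np.hypot(P[...,0]-545,P[...,1]-311)<30)
if k.sum()>30: print(k.sum(),P[k].mean(0),cv2.minAreaRect(P[k][:,:2].astype(np.float32)))
k=(Z>155)&(Z<170)&(np.hypot(P[...,0]-618,P[...,1]-320)<25)
if k.sum()>30: print(k.sum(),P[k].mean(0),cv2.minAreaRect(P[k][:,:2].astype(np.float32)))
```

```text
[551.25905494 302.14255445 344.47871332] [-0.185694    3.13108083 -0.0089653 ] [-0.67105556  0.3350591   0.12969645  1.54054061 -0.03683276  1.26707163
  1.15172692] 0.9833 [ 4.2344198  -4.12920665  0.47767659]
proj block (np.float64(333.8552224300208), np.float64(236.08646990979673)) knob (np.float64(332.93302684052713), np.float64(333.7013251000619)) cam [477.57907284 298.43679362 414.78147762]
1786 [545.19217182 312.66603596 164.6655314 ] ((545.773193359375, 312.61956787109375), (33.68730163574219, 23.8944091796875), 8.268500328063965)
702 [617.66547451 322.29808289 161.05496569] ((618.9671020507812, 322.5201721191406), (21.25936508178711, 21.15903663635254), 61.14435958862305)
```

View pics/w1.png

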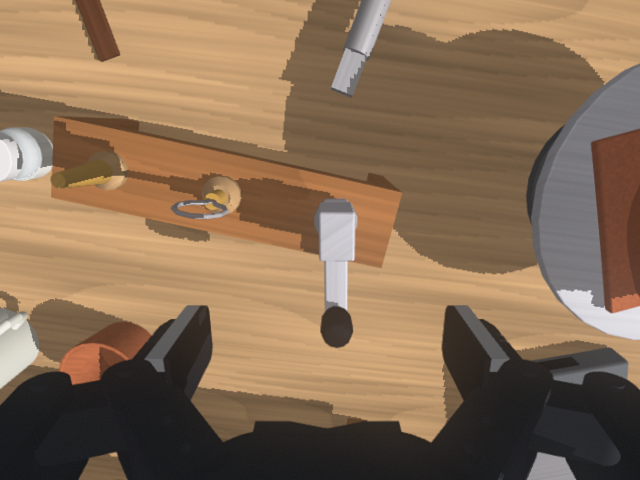

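The wrist view shows the crank block at (338,230) with its knob at (337,327), alone between the open fingers and clear of the loop tool at (220,195). The measured block, 33.7 × 23.9 mm, matches the description, so I'm descending.

>>> play_rows(
  plan="0.002 0.002 -0.05 0.005 1;0.002 0.002 -0.13 0.005 1;0.002 0.002 -0.21 0.005 1;0.002 0.002 -0.28 0.005 1;0.002 0.002 -0.32 0.005 1;0.002 0.002 -0.345 0.005 1;0.002 0.002 -0.345 0.005 1;0.002 0.002 -0.345 0.005 1",
)

```text
time: 1.65
tool_pos: [545.1, 312.9, 206.1]
ee_rot: [0.218, -3.134, -0.0]
ft_force: [0.3, 0.6, 0.7]
gripper_width: 0.999
grasp_force: 0.0
```

Run:
```python
from h import *
s=r.state(); print(s['tool_pos'],s['ee_rot'],s['time'],s['ft_force'])
im,d,p=load('top0')
# bearing hole centre and brush angle
g=cv2.cvtColor(im,cv2.COLOR_RGB2GRAY)
print(onplane(p,[391.75],[238.75],142))
P=cloud(d,p);Z=P[...,2]
hsv=cv2.cvtColor(im,cv2.COLOR_RGB2HSV)
rr=np.hypot(P[...,0]-541,P[...,1]+221.5)
k=(hsv[...,1]>70)&(hsv[...,0]<25)&(rr<105)&(Z<120)
Q=P[k];
v,u=np.nonzero(k)
# bristle pixels: angle about centre
a=np.degrees(np.arctan2(Q[:,1]+221.5,Q[:,0]-541))
print(k.sum(),np.median(Q[:,2])); print(np.histogram(a,bins=np.arange(-180,181,10)))
print('brush height', [ (x,y,Z[y,x].round(1)) for x,y in((405,218),(408,214),(372,262),(377,256))])
```

```text
[545.12770073 312.93801293 206.06966806] [ 2.18370408e-01 -3.13387950e+00 -2.05645221e-04] 1.65 [0.32939594 0.59372506 0.73239113]
[[ 540.68454934 -220.28634489  142.        ]]
96 49.17134314083139
(array([ 0,  0,  0,  0,  0,  0,  0,  0,  0,  0,  0,  0,  9,  7, 21,  1,  0,
        0,  0,  0,  0,  0,  0,  0,  0,  0,  0,  0,  0,  2, 19, 12, 16,  9,
        0,  0]), array([-180, -170, -160, -150, -140, -130, -120, -110, -100,  -90,  -80,
        -70,  -60,  -50,  -40,  -30,  -20,  -10,    0,   10,   20,   30,
         40,   50,   60,   70,   80,   90,  100,  110,  120,  130,  140,
        150,  160,  170,  180]))
brush height [(405, 218, np.float64(60.1)), (408, 214, np.float64(62.6)), (372, 262, np.float64(65.5)), (377, 256, np.float64(65.1))]
```

Close and lift straight up.

>>> play_rows(
  plan="0 0 -0.002 0 0;0 0 -0.002 0 0;0 0 -0.002 0 0;0 0 -0.002 0 0;0 0 -0.002 0 0;0 0 -0.002 0 0;0 0 -0.002 0 0;0 0 -0.002 0 0",
  newtons=60,
)

```text
time: 2.32
tool_pos: [545.5, 312.7, 205.9]
ee_rot: [-0.218, 3.133, 0.001]
ft_force: [0.0, -0.2, 4.7]
gripper_width: 0.268
grasp_force: 59.9
```

>>> play_rows(
  plan="0 0 0.02 0 0;0 0 0.07 0 0;0 0 0.14 0 0;0 0 0.22 0 0;0 0 0.3 0 0;0 0 0.38 0 0;0 0 0.44 0 0;0 0 0.45 0 0;0 0 0.45 0 0;0 0 0.45 0 0",
)

```text
time: 3.15
tool_pos: [544.3, 312.3, 382.8]
ee_rot: [0.218, -3.131, 0.003]
ft_force: [0.0, 0.2, -4.4]
gripper_width: 0.269
grasp_force: 60.6
```

Run:
```python
from h import *
s=r.state(); print(s['tool_pos'],s['ee_rot'],s['time'],s['ft_force'],s['ft_torque'],s['gripper_width'])
im,d,p=snap('side','s2'); t=s['tool_pos']; print(proj(p,t))
u,v=map(int,proj(p,t-[0,0,60]))
c=im[max(0,v-70):v+110,max(0,u-120):u+120]; cv2.imwrite('pics/s2c.png',cv2.resize(c,None,fx=3,fy=3)[:,:,::-1])
```

```text
[544.25124457 312.28440656 382.78857793] [ 2.17969999e-01 -3.13052268e+00  2.72643256e-03] 3.15 [ 0.02418927  0.21031565 -4.44501968] [ 0.04261419  0.0521419  -0.05769804] 0.2693864671141849
(np.float64(223.15010341799), np.float64(85.68416840240451))
```

View pics/s2c.png

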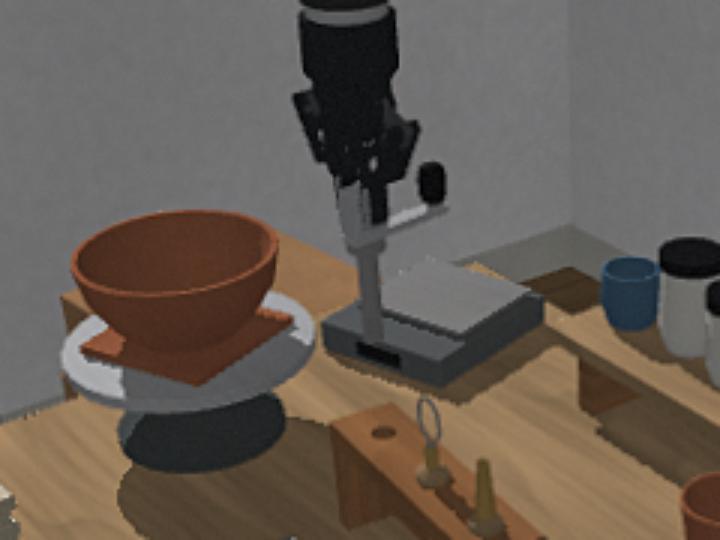

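The crank is held upright below the fingers at crop (370,250), the rack hole is empty, and the other tools are undisturbed. Now carrying it over to the sieve.

>>> play_rows(
  plan="0 -0.05 0.05 0 0;0 -0.12 0.05 0 0;0 -0.2 0.05 -0.05 0;0 -0.3 0.05 -0.12 0;0 -0.4 0.05 -0.19 0;0 -0.5 0.05 -0.26 0;0 -0.6 0.05 -0.33 0;0 -0.7 0.05 -0.4 0;0 -0.8 0.05 -0.45 0;0 -0.9 0.05 -0.5 0",
)

```text
time: 4.03
tool_pos: [543.8, -49.0, 402.7]
ee_rot: [-1.002, -2.973, 0.002]
ft_force: [1.4, -0.3, -3.9]
gripper_width: 0.275
grasp_force: 60.3
```

>>> play_rows(
  plan="-0.01 -0.1 0 0 0;-0.01 -0.2 0 0 0;-0.01 -0.28 0 0 0;-0.01 -0.34 0 0 0;-0.01 -0.38 0 0 0;-0.01 -0.38 0 0 0;-0.01 -0.38 0 0 0;-0.01 -0.38 0 0 0",
)

```text
time: 4.7
tool_pos: [540.9, -197.9, 403.3]
ee_rot: [-0.995, -2.976, -0.001]
ft_force: [1.3, 0.3, -3.3]
gripper_width: 0.272
grasp_force: 60.3
```

Run:
```python
from h import *
s=r.state(); print(s['tool_pos'],s['ee_rot'],s['time'],s['ft_force'],s['joints'])
im,d,p=snap('wrist','w2'); snap('top','t2'); snap('side','s3')
print(proj(p,[541,-221,142]),proj(p,[541,-221,80]))
```

```text
[ 540.92399817 -197.89525949  403.33174594] [-9.95037949e-01 -2.97622785e+00 -1.25804046e-03] 4.7 [ 1.25344895  0.27988974 -3.28228773] [-0.14306331  0.2311075   0.51479633  1.58197028 -0.11621301  1.36246135
  1.31030517]
(np.float64(305.4038302647451), np.float64(229.40206326661385)) (np.float64(308.5893609439078), np.float64(214.48978871888477))
```

View pics/w2.png

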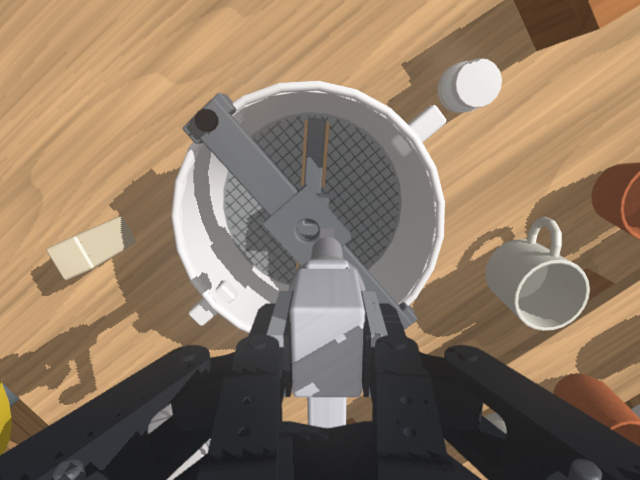

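Run:
```python
from h import *
im,d,p=load('w2'); P=cloud(d,p);Z=P[...,2]
hsv=cv2.cvtColor(im,cv2.COLOR_RGB2HSV); H,S,V=cv2.split(hsv)
# bearing hole: within block crop
x0,y0=290,210; c=cv2.cvtColor(im,cv2.COLOR_RGB2GRAY)[y0:250,x0:330]
zc=Z[y0:250,x0:330]; m=((zc<130)).astype(np.uint8)
n,l,st,ce=cv2.connectedComponentsWithStats(m); print('hole by depth',[(s.tolist(),(q+[x0,y0]).round(1).tolist()) for s,q in zip(st[1:],ce[1:]) if s[4]>20])
# bar edges
k=(Z>138)&(Z<147)&(np.hypot(P[...,0]-541,P[...,1]+221)<120)&(V<140)
k[:, :]&=True
Q=P[k][:,:2].astype(np.float32); print('bar z',np.median(P[k][:,2]),k.sum()); cc,e=cv2.PCACompute(Q,None); print('pca',np.degrees(np.arctan2(e[0,1],e[0,0])))
kl=k.copy(); kl[190:]=False; kl[:125]=False
l=cv2.fitLine(P[kl][:,:2].astype(np.float32),cv2.DIST_HUBER,0,.01,.01).ravel(); print('bar arm line ang',np.degrees(np.arctan2(l[1],l[0])),l[2:])
# brush bristles
kb=(H<25)&(S>80)&(np.hypot(P[...,0]-541,P[...,1]+221)<105)&(Z<110)
v,u=np.nonzero(kb); print('bristle',kb.sum(),np.median(Z[kb]))
for row in (125,140,155,170,180):
    us=u[(v==row)]; print(row,us[(us>290)&(us<340)])
ctr=onplane(p,[308.],[229.],142.)[0]; print('hole plane',ctr)
for uu,vv in((316,120),(313,185)):
    q=onplane(p,[uu],[vv],60.)[0]; print(q,Z[vv,uu],np.degrees(np.arctan2(*(q-ctr)[[1,0]])))
kk=(Z>54)&(Z<72)&(np.hypot(P[...,0]-541,P[...,1]+221)<100); kk[195:]=False
l=cv2.fitLine(P[kk][:,:2].astype(np.float32),cv2.DIST_HUBER,0,.01,.01).ravel(); print('brush line',kk.sum(),np.degrees(np.arctan2(l[1],l[0])),l[2:])
cv2.imwrite('pics/w2c.png',cv2.resize(im[100:260,270:350],None,fx=4,fy=4)[:,:,::-1])
```

```text
hole by depth [([7, 10, 21, 19, 314], [306.9, 228.8])]
bar z 142.74647639850042 7617
pca 6.2148514
bar arm line ang 17.710485 [ 463.1763  -224.45213]
bristle 345 51.86797083369057
125 [305 306 326 327 328]
140 [304 305 325 326 327]
155 [303 304 324 325 326]
170 [302 303 323 324 325]
180 [301 302 303 322 323 324]
hole plane [ 542.07287094 -218.97693315  142.        ]
[ 471.22139829 -158.8402157    60.        ] 65.14847528221839 139.67634882475133
[ 521.58442318 -201.27806672   60.        ] 66.46708273679825 139.17803255995753
brush line 1275 -38.545597 [ 497.2982  -180.58098]
```

View pics/w2c.png

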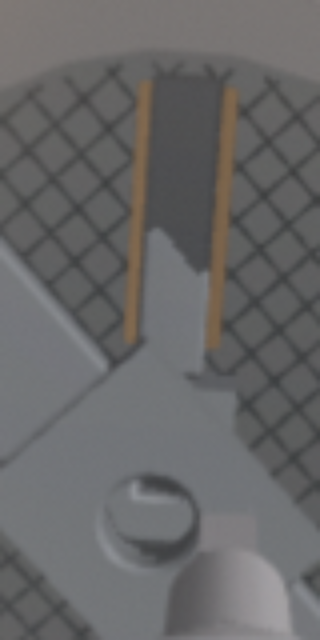

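Run:
```python
from h import *
im,d,p=load('w2')
for zz in(52,60):
  for a,b in(((305.5,125),(302,180)),((327,125),(323,180))):
    q=onplane(p,[a[0],b[0]],[a[1],b[1]],zz); e=q[0]-q[1]; print(zz,np.degrees(np.arctan2(e[1],e[0])),q[0][:2])
s=np.array([540.92,-197.9,403.33])
for dz in(130,180): print('axis',dz,proj(p,s-[0,0,dz]))
print('tool axis dir'); 
print('hole',onplane(p,[307.1,308],[230.3,230],142.))
# top image t2 : hole / crank
im,d,p=load('t2'); print(proj(p,[541,-221,142]))
for f in('t2','s3'):
  i,_,pp=load(f); u,v=map(int,proj(pp,[541,-215,200])); cv2.imwrite(f'pics/{f}c.png',cv2.resize(i[v-60:v+60,u-50:u+50],None,fx=4,fy=4)[:,:,::-1])
a=cv2.imread('pics/t2c.png');b=cv2.imread('pics/s3c.png');print(a.shape,b.shape); cv2.imwrite('pics/ts.png',np.hstack([a,b]))
```

```text
52 138.474644917773 [ 468.38314953 -170.57284023]
52 138.71914518816928 [ 481.74221794 -152.86373693]
60 138.47464491777296 [ 468.69846437 -170.28723699]
60 138.71914518816934 [ 481.80449476 -152.91356701]
axis 130 (np.float64(326.40065087814463), np.float64(264.08918855866284))
axis 180 (np.float64(326.4891205313553), np.float64(239.1218687106431))
tool axis dir
hole [[ 542.52375195 -220.31529708  142.        ]
 [ 542.7818403  -219.52531921  142.        ]]
(np.float64(392.07666907255845), np.float64(238.6030173225536))
(480, 400, 3) (480, 400, 3)
```

>>> play_rows(
  plan="0 -0.02 -0.02 -0.03 0;0 -0.05 -0.06 -0.03 0;0 -0.05 -0.1 -0.03 0;0 -0.05 -0.12 -0.03 0;0 -0.05 -0.13 -0.03 0;0 -0.05 -0.13 -0.03 0;0 -0.05 -0.13 -0.03 0",
)

```text
time: 5.43
tool_pos: [541.7, -218.6, 353.7]
ee_rot: [1.065, 2.954, 0.001]
ft_force: [0.4, -0.4, -3.4]
gripper_width: 0.271
grasp_force: 60.3
```

Run:
```python
from h import *
s=r.state(); t=s['tool_pos']; print(t,s['ee_rot'],s['time'])
im,d,p=snap('wrist','w3'); a=im[140:300,250:390]
for dz in (130,180): print(proj(p,t-[0,0,dz]))
im2,_,p2=snap('side','s4'); u,v=map(int,proj(p2,[541,-221,150])); b=im2[v-80:v+80,u-50:u+50]; print('side crop origin',u-50,v-80,'bearing',proj(p2,[541,-221,142]))
for dz in (130,180): print('side axis',proj(p2,t-[0,0,dz]))
cv2.imwrite('pics/ws.png',cv2.resize(np.hstack([a,b]),None,fx=3.3,fy=3.3,interpolation=cv2.INTER_CUBIC)[:,:,::-1])
```

```text
[ 541.6546897  -218.61569355  353.69045833] [1.06545500e+00 2.95448232e+00 8.07064306e-04] 5.4333
(np.float64(326.1381670905895), np.float64(263.20233493831574))
(np.float64(326.19357402931377), np.float64(238.08526461531363))
side crop origin 322 192 bearing (np.float64(372.5483982643762), np.float64(275.6290465055692))
side axis (np.float64(374.76005829031675), np.float64(242.63833435492137))
side axis (np.float64(373.02232690839674), np.float64(262.73260982741954))
```

View pics/ws.png

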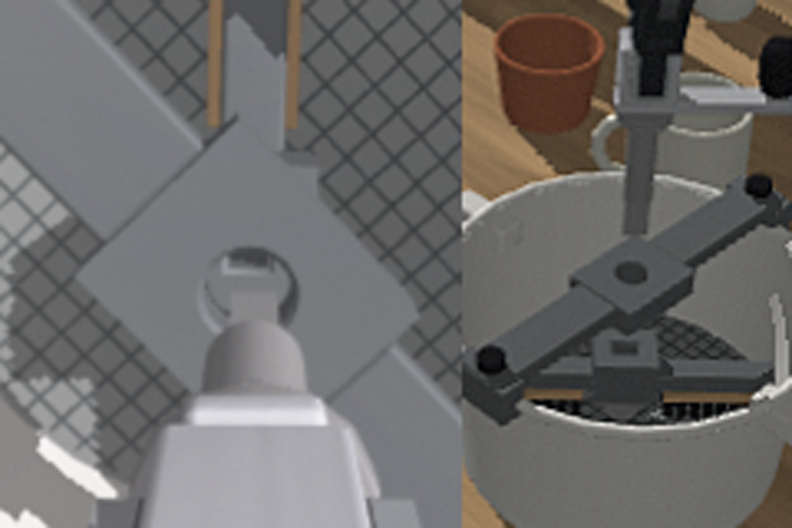

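The wrist crop shows the tang at (254,300) just over the hole's circle (200–300, 243–330). The side crop shows the shaft tip at (636,233) above the hole at (632,272), and the hub slot below at (625,347).

Run:
```python
from h import *
im,d,p=load('w3'); t=np.array([541.655,-218.616,353.69])
print('axis@142',proj(p,[t[0],t[1],142])); Z=cloud(d,p)[...,2]
print('hole',onplane(p,[325.8,325.8],[227.,229.],142.))
m=np.zeros(Z.shape,np.uint8); m[205:250,300:350]=1
im8=im[205:250,300:350]; g=cv2.cvtColor(im8,cv2.COLOR_RGB2GRAY)
print('depth<135 rows/cols'); k=(Z[205:250,300:350]<135); v,u=np.nonzero(k); print(u.min()+300,u.max()+300,v.min()+205,v.max()+205)
im,d,p=load('s4'); Zs=cloud(d,p)[...,2]; k=(Zs[262:290,360:390]<125)
n,l,st,ce=cv2.connectedComponentsWithStats(k.astype(np.uint8)); print([(s.tolist(),(q+[360,262]).round(1)) for s,q in zip(st[1:],ce[1:])]); print('side ray',onplane(p,[373.5],[274.4],142.))
```

```text
axis@142 (np.float64(326.21924771565523), np.float64(226.46001735911372))
hole [[ 541.77329431 -219.11619496  142.        ]
 [ 542.94487236 -220.08913755  142.        ]]
depth<135 rows/cols
312 337 216 238
[([0, 0, 13, 9, 66], array([364.1, 264.9])), ([16, 0, 5, 3, 8], array([378. , 262.8])), ([19, 20, 11, 8, 48], array([385.5, 286.8]))]
side ray [[ 545.2163489  -219.44490241  142.        ]]
```

>>> play_rows(
  plan="0.0015 -0.0025 0 -0.018 0;0.0015 -0.0025 -0.025 -0.018 0;0.0015 -0.0025 -0.05 -0.018 0;0.0015 -0.0025 -0.075 -0.018 0;0.0015 -0.0025 -0.09 -0.018 0;0.0015 -0.0025 -0.105 -0.018 0;0.0015 -0.0025 -0.12 -0.018 0;0.0015 -0.0025 -0.12 -0.018 0;0.0015 -0.0025 -0.12 -0.018 0",
)

```text
time: 6.28
tool_pos: [541.6, -220.3, 304.8]
ee_rot: [-1.109, -2.938, 0.0]
ft_force: [-0.3, -1.2, -2.9]
gripper_width: 0.27
grasp_force: 60.4
```

>>> play_rows(
  plan="0 0 -0.005 0 0;0 0 -0.01 0 0;0 0 -0.015 0 0;0 0 -0.02 0 0;0 0 -0.025 0 0;0 0 -0.03 0 0;0 0 -0.035 0 0;0 0 -0.035 0 0",
)

```text
time: 6.95
tool_pos: [541.5, -220.2, 290.6]
ee_rot: [-1.109, -2.938, -0.0]
ft_force: [-0.3, -0.6, -3.9]
gripper_width: 0.273
grasp_force: 60.4
```

Run:
```python
from h import *
s=r.state(); t=s['tool_pos']; print(t,s['ee_rot'],s['ft_force'],s['ft_torque'])
im,d,p=snap('wrist','w4'); im2,_,p2=snap('side','s5')
```

```text
[ 541.49599153 -220.21251763  290.6340017 ] [-1.10912778e+00 -2.93843898e+00 -3.63732267e-05] [-0.32984531 -0.5639395  -3.8944988 ] [ 0.00531842  0.00777837 -0.02348793]
```

>>> play_rows(
  plan="0 0 -0.01 0 0;0 0 -0.02 0 0;0 0 -0.03 0 0;0 0 -0.04 0 0;0 0 -0.05 0 0;0 0 -0.06 0 0;0 0 -0.06 0 0;0 0 -0.06 0 0",
)

```text
time: 7.72
tool_pos: [541.6, -220.3, 266.8]
ee_rot: [-1.109, -2.939, 0.0]
ft_force: [0.3, -0.2, -3.7]
gripper_width: 0.27
grasp_force: 60.3
```

>>> play_rows(
  plan="0 0 -0.004 0 0;0 0 -0.008 0 0;0 0 -0.012 0 0;0 0 -0.016 0 0;0 0 -0.016 0 0",
)

```text
time: 8.13
tool_pos: [541.5, -220.2, 260.4]
ee_rot: [-1.109, -2.939, -0.0]
ft_force: [0.3, 0.0, -3.6]
gripper_width: 0.273
grasp_force: 60.3
```

>>> play_rows(
  plan="0 0 -0.003 0 0;0 0 -0.005 0 0;0 0 -0.0075 0 0;0 0 -0.01 0 0;0 0 -0.01 0 0",
)

```text
time: 8.55
tool_pos: [541.6, -220.3, 256.5]
ee_rot: [-1.109, -2.939, -0.0]
ft_force: [0.2, -0.1, -3.6]
gripper_width: 0.27
grasp_force: 60.3
```

>>> play_rows(
  plan="0 0 -0.003 0 0;0 0 -0.005 0 0;0 0 -0.0075 0 0;0 0 -0.01 0 0;0 0 -0.01 0 0",
)

```text
time: 8.97
tool_pos: [541.6, -220.3, 252.5]
ee_rot: [-1.109, -2.939, -0.0]
ft_force: [0.2, -0.2, -2.8]
gripper_width: 0.268
grasp_force: 60.3
```

>>> play_rows(
  plan="0 0 -0.003 0 0;0 0 -0.005 0 0;0 0 -0.0075 0 0;0 0 -0.01 0 0;0 0 -0.01 0 0",
)

```text
time: 9.38
tool_pos: [541.6, -220.3, 248.5]
ee_rot: [-1.109, -2.939, -0.0]
ft_force: [-0.3, 0.1, -3.2]
gripper_width: 0.268
grasp_force: 60.3
```

In the slot (11 mm past the unmatched height, with no load). Going on gently to the collar.

>>> play_rows(
  plan="0 0 -0.004 0 0;0 0 -0.008 0 0;0 0 -0.012 0 0;0 0 -0.016 0 0;0 0 -0.018 0 0;0 0 -0.018 0 0",
)

```text
time: 9.88
tool_pos: [541.6, -220.3, 241.2]
ee_rot: [-1.109, -2.939, -0.0]
ft_force: [0.3, 0.0, -3.7]
gripper_width: 0.277
grasp_force: 60.3
```

>>> play_rows(
  plan="0 0 -0.003 0 0;0 0 -0.005 0 0;0 0 -0.005 0 0",
)

```text
time: 10.13
tool_pos: [541.6, -220.3, 239.4]
ee_rot: [-1.109, -2.939, -0.0]
ft_force: [0.5, -1.2, -4.0]
gripper_width: 0.269
grasp_force: 60.3
```

>>> play_rows(
  plan="0 0 -0.0025 0 0;0 0 -0.0025 0 0;0 0 -0.0025 0 0",
)

```text
time: 10.38
tool_pos: [541.7, -220.3, 238.5]
ee_rot: [-1.11, -2.939, -0.0]
ft_force: [-1.1, 0.5, -3.8]
gripper_width: 0.271
grasp_force: 60.3
```

>>> play_rows(
  plan="0 0 -0.0025 0 0;0 0 -0.0025 0 0;0 0 -0.0025 0 0",
)

```text
time: 10.63
tool_pos: [541.9, -220.4, 238.0]
ee_rot: [1.109, 2.939, 0.0]
ft_force: [-0.3, 0.3, 0.0]
gripper_width: 0.273
grasp_force: 60.6
```

The collar has taken the weight (force went from −3.8 to 0 N), so the crank is home. Winding it +46° back onto the crossbar line.

>>> play_rows(
  plan="0 0 0 0 0;0 0 0 0.03 0;0 0 0 0.07 0;0 0 0 0.12 0;0 0 0 0.17 0;0 0 0 0.22 0;0 0 0 0.25 0;0 0 0 0.25 0",
)

```text
time: 11.3
tool_pos: [542.1, -220.7, 237.9]
ee_rot: [0.514, 3.098, -0.0]
ft_force: [0.3, -1.1, -0.4]
gripper_width: 0.269
grasp_force: 60.8
```

>>> play_rows(
  plan="0 0 0 0.03 0;0 0 0 0.07 0;0 0 0 0.12 0;0 0 0 0.17 0;0 0 0 0.22 0;0 0 0 0.255 0;0 0 0 0.255 0;0 0 0 0.255 0;0 0 0 0.255 0",
)

```text
time: 12.05
tool_pos: [542.0, -220.7, 237.9]
ee_rot: [-0.109, 3.139, -0.001]
ft_force: [-0.8, -0.8, 1.0]
gripper_width: 0.269
grasp_force: 60.8
```

Run:
```python
from h import *
s=r.state(); t=s['tool_pos']; e=s['ee_rot']; print(t,'crank yaw',2*np.degrees(np.arctan2(e[1],e[0]))%180,s['ft_force'],s['ft_torque'],s['joints'])
im,_,p=load('top0'); q=onplane(p,[388,398],[184,296],150.); e=q[0]-q[1]; print('bar',np.degrees(np.arctan2(e[1],e[0])))
im2,_,p2=snap('side','s6'); u,v=map(int,proj(p2,[541,-221,160])); b=im2[v-75:v+65,u-90:u+90]
cv2.imwrite('pics/s6c.png',cv2.resize(b,None,fx=4,fy=4,interpolation=cv2.INTER_CUBIC)[:,:,::-1])
```

```text
[ 542.04327903 -220.69175276  237.92484462] crank yaw 3.9792056704445145 [-0.83611837 -0.83507671  0.98907546] [-0.12108664 -0.04615875 -0.05349753] [ 0.04310566  0.35777904  0.34091797  1.77957147 -0.13715604  1.02621485
  2.07541581]
bar 3.671220084830581
```

View pics/s6c.png

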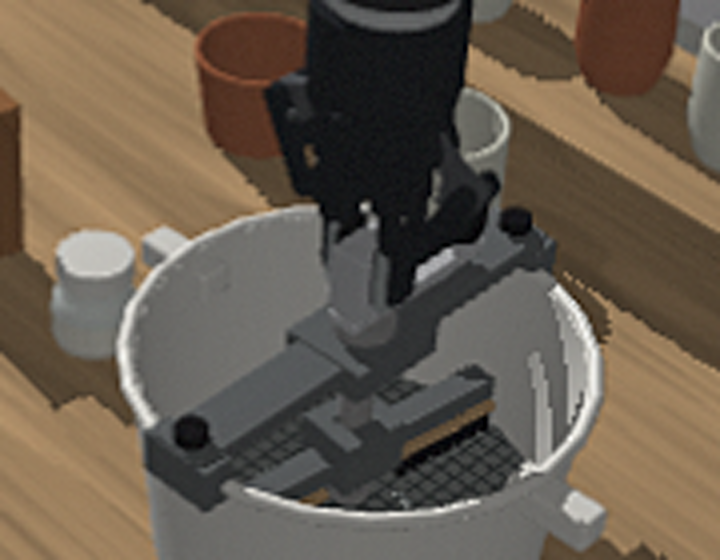

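The collar sits on the bearing at (370,320), and the arm and the brush bar at (420,420) both run along the crossbar. Releasing and lifting clear.

>>> play_rows(
  plan="0 0 0.002 0 0.7;0 0 0.002 0 0.8;0 0 0.002 0 0.8;0 0 0.002 0 0.8;0 0 0.002 0 0.8;0 0 0.002 0 0.8",
)

```text
time: 12.6
tool_pos: [541.7, -220.3, 238.3]
ee_rot: [0.112, -3.139, -0.0]
ft_force: [0.1, -0.9, 0.7]
gripper_width: 0.799
grasp_force: 0.0
```

>>> play_rows(
  plan="0 0 0.02 0 0.8;0 0 0.08 0 0.8;0 0 0.16 0 0.8;0 0 0.25 0 0.8;0 0 0.34 0 0.8;0 0 0.4 0 0.8;0 0 0.4 0 0.8;0 0 0.4 0 0.8;0 0 0.4 0 0.8;0 0 0.4 0 0.8",
)

```text
time: 13.43
tool_pos: [541.1, -219.9, 396.8]
ee_rot: [0.112, -3.137, -0.002]
ft_force: [0.4, -0.1, 1.2]
gripper_width: 0.804
grasp_force: 0.0
```

Run:
```python
from h import *
s=r.state(); print(s['tool_pos'],s['ft_force'],s['gripper_width'],s['time'])
im,d,p=snap('wrist','w5'); P=cloud(d,p);Z=P[...,2]; R=np.hypot(P[...,0]-542,P[...,1]+220.7)
k=(Z>192)&(Z<206)&(R<30); print('block',k.sum(),np.median(P[k],0),cv2.minAreaRect(P[k][:,:2].astype(np.float32)))
k=(Z>186)&(Z<200)&(R>55)&(R<95); print('knob',k.sum(),np.mean(P[k],0))
```

```text
[ 541.09305883 -219.93603356  396.79080756] [ 0.3592344  -0.1005839   1.21485779] 0.8038920179468039 13.4333
block 1556 [ 541.73393636 -220.69885022  196.69314211] ((542.4982299804688, -220.46043395996094), (34.02025604248047, 23.563274383544922), 3.574300527572632)
knob 650 [ 614.58444501 -216.4607286   192.85159396]
```

```bash
python3 -c "
from workcell import r
print(r.sign_off())"
```

```text
the job is handed in; nothing more can be done
None
```

The crank is home in the sieve with its arm within about a degree of the crossbar's line by my measurements, it has been let go, and the job was handed in at about 13.5 s; the sign-off returned no verdict.

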